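# Index the stone blank to its next petal and hold it there

## Task

Get the indexing stand ready for cutting the next petal: swing the open keeper bar shut over the stone blank until it clicks into its catch. Then take the wing knob of the index head and turn it clockwise (seen from above), feeling the clicks, to the third click from its home position without running past that click. The knob springs back if let go, so finish while holding it there, firmly gripped, with the keeper still shut, and leave the stones and tools lying around where they are.

Things in the scene. Friction and masses are not known exactly. Their poses are not given: they have to be found in the camera images.
- stand: Indexing stand bolted to the desk: grey cast base, x -115..100 mm, y -165..125 mm, deck 30 mm up. Origin on the desk; at yaw 0 x points away from the robot. White six-petal stone blank (64 mm across, top at z 66 mm) at x 0, y +65, geared 1:1 to the index head at x 0, y -95. Catch post for the keeper at x -104, y +65, 18x24 mm, top z 79. Plunger block of the index head at x +55, y -95, top z 51.
- keeper_hinge (a point): Point on the keeper bar's upright hinge axis at the bar's mid height, 73 mm above the desk, at x +70, y +65 mm of the stand (hinge bolt's top at 94 mm). Axes those of the stand.
- keeper (a joint): Keeper bar angle, rad. 0 = shut: bar along the stand's -x from the hinge, over the blank, nose in the catch. Grows (clockwise from above) as it opens to the stand's +y side, to 1.45; hard stop at -0.02. Hinge friction 0.06 N m keeps it where it is left. From about 0.075 to 0.035 the nose must be pushed past a spring roller, about 6 N at the post; then it snaps to 0 and stays.
- keeper_post (a point): On the axis of the upright handle post at the bar's free end, 130 mm from the hinge axis, 104 mm above the desk. Round steel post, 14 mm diameter, from the bar's top (z 78; collar 18 mm wide to z 81) to z 118 mm. The bar is a steel flat 20 mm wide, z 68 to 78 mm. This point's x axis runs along the bar towards the hinge.
- index (a joint): Index angle, rad. 0 = home stop, where the knob starts (0 to 0.03); grows clockwise from above. Clicks every 20 degrees: 0.349, 0.698, third 1.047, more after; end stop 1.85. A spring (0.11 N m at home, 0.13 at the third click) pulls home and beats the clicks: turning takes about 0.05 N m just before a click drops in, jumps to about 0.2 just after; let go, it runs back home.
- index_knob: Black wing knob. Origin on its axis, 34 mm above the desk. Skirt 46 mm across, to z 54 mm; on it a flat-sided wing 50 mm long (x), 14 mm thick (y), z 54 to 90 mm. At home its axes are the stand's and the white pointer line is at its -x end. Turns with joint index; under it a pin plate 68 mm across turns too, z 34 to 48 mm.
- knob_grip (a point): Grip point on the wing knob's axis, 79 mm above the desk, 11 mm below the wing's top. Axes those of the knob: the wing runs along x, its flat sides face y.
- offcut: White stone offcut 34 x 22 x 10 mm lying on the stand's deck between the two stations, to be left alone. Origin at its underside.
- bangle: White stone bangle, 74 mm outside, 12 mm high, lying on the desk left of the stand, to be left alone. Origin at its underside.
- slab: Tan stone slab 44 x 28 x 12 mm lying on the stand's deck, at its rear between index head and keeper hinge, to be left alone. Origin at its underside.
- disc: White stone disc 48 mm across, 12 mm thick, on the desk left of the stand, near its front, to be left alone. Origin at its underside.
- brush: Brush, 170 mm long, on the desk right of the stand, to be left alone.
- phone: Black telephone 72 x 150 x 8 mm on the desk well to the right, to be left alone. Origin at its underside.
- caliper: Steel sliding caliper 200 mm long on the desk well to the left, to be left alone. Origin at its underside.

How it is judged:
By the outcome, as a careful person would: the job done as asked, in the order asked, and still so for the second after the job is handed in, while the arm keeps its last pose, push and grip.
It also fails if it takes over 64 s, if anything falls off the work surface, if the arm or the gripper's body presses on something with over 40 N, if the wrist force passes 120 N, or if a joint passes its speed limit or range.

## Robot

A 7-joint arm with a two-finger parallel gripper is mounted at the origin on the work surface. World frame = base frame: x ahead of the robot, y to its left, z up, the work surface at z = 0. Lengths are in m, angles in degrees, forces in N, time in s.
With the tool pointing down it reaches from about 0.425 to 0.875 m from the base axis. Payload 4.7 kg.
Tool frame: the origin (TCP) lies between the finger pads; the fingertips stand 8 mm ahead of it and the grasp point (between the pads) lies 11 mm behind it (env.tip_extent is the distance from the TCP to the fingertips, in m); z points along the fingers, y is the line along which they close (so a half turn about z gives the same grasp; the last joint's range is limited). The gripper opens to 87 mm and grips with 3 to 60 N. Pads are 19 mm wide; open, the fingers measure 117 mm over their backs; the gripper's body (75 mm by 190 mm) begins 51 mm behind the grasp point.
Start: joints at [76.897, 18.392, -4.016, 83.108, 1.295, 78.541, -3.26], TCP at [0.156, -0.631, 0.231] pointing down, gripper open.
Joint ranges: [-163.93, 163.93], [-17.29, 119.83], [-79.2, 71.16], [3.27, 140.29], [-89.18, 269.18], [5.43, 117.66], [-154.24, 154.24]. Speed limits (degrees/s): [147.25, 147.25, 180, 180, 180, 180, 180].

## Interface

Orientations are given as [roll, pitch, yaw] about the fixed x, y, z axes, in that order (R = Rz(yaw) Ry(pitch) Rx(roll)).
In Python, from cell import sensors, vision, workorder, env gives the robot as it stands.
- The arm moves only by the tool drive_tool, never from a script. Its argument "moves" is a list of rows, each an object of numbers: "x", "y", "z": the shift along the tool's x, y, z in mm; "rx", "ry", "rz": the turn, a rotation vector about the tool's x, y, z in rad; "fingers": the closure, from -1 (fully open) to 1 (shut). In form: [{"x": .., "y": .., "z": .., "rx": .., "ry": .., "rz": .., "fingers": ..}, ...]. A call has 1 to 20 rows; each row is the pose to reach, as a shift and turn from the pose commanded when the call began, along the tool's axes at that moment; what a row does not reach only later rows make up. A row lasts 1/8 s, in which the tool goes at most 62.5 mm and 10.7 degrees, less where a joint would pass 70% of its speed; a pose out of reach is approached as far as the arm can. A call with a gripper value outside its range is refused whole. The fingers move at their own pace and stop on an object; "force" is the grip in N (left out, the last holds). Time passes only in rows, so rows that repeat a pose let the fingers close. It gives the time, the measured TCP pose, the force, the opening and the grip force at its end, in the units of the state.
- sensors.get_obs(): the state, without advancing time (a new reading comes with each control period).
- vision.read_camera(name): name is "side" or "top" or "wrist"; returns a dict with "image" (400x640x3 uint8, red, green, blue), "fx", "fy", "cx", "cy" (pixels), "k1" (the pictures are not rectified: a ray, as slopes to the right and down, at radius r is drawn at 1 + k1 r^2 times it, then the intrinsics apply), "R" (3x3) and "t" (3): a world point X has camera coordinates R X + t. Camera axes: x right, y down, z forward; pixel columns grow to the right and rows downward; lengths in m; the calibration is good to about 2 mm. A picture is of the moment at which its call begins. There is no depth.
- workorder.sign_off(): hands the job in; it is judged then, once.
The state is a dict: "time_s": time; "qpos": joint angles; "joint_velocities": joint speeds; "effort": joint torques, N m; "tool_pos": TCP position; "tool_rot": TCP orientation; "force": force on the tool from outside, world axes, zero at the start; "wrist_torque": the same for the moment, N m; "grip_width": finger opening in m; "grasp_force": force on a finger pad.
Only numpy, scipy, OpenCV 4.12 (cv2) and the standard library are available. Lean on these libraries where they do the work, as an engineer would, in place of code of your own. Each camera call takes 0.05 s, during which the arm holds its last target. There are 200 camera calls.

## Working session

There is one attempt and no reset: what is moved stays moved. The work goes in short steps, Python scripts to look and compute and a tool call to move; the robot and the scene stay as the last step left them, time stands still between calls to the robot, and variables do not carry over. Pictures are saved under pics/ and viewed, at most 10 in all, crops included, and the job is handed in when it is done.

Besides the shell and the picture viewer there is one more tool, called after "Emit:" as name(argument=value, ...), one argument or row to a line, values as JSON. drive_tool: Moves the arm, as the interface text tells. Its arguments: {"type":"object","properties":{"moves":{"type":"array"},"force":{"type":"number"}},"required":["moves"]}

```bash
mkdir -p pics; ls; python3 - <<'E'
from cell import sensors, vision, workorder, env
import cv2
o=sensors.get_obs();print(o['tool_pos'],o['tool_rot'],o['force'],o['grip_width'],env.tip_extent)
for n in ['top','side']:
    c=vision.read_camera(n);cv2.imwrite(f'pics/{n}0.png',c['image'][:,:,::-1])
    print(n,c['fx'],c['fy'],c['cx'],c['cy'],c['k1'],c['R'],c['t'])
E
```

```text
pics
[ 0.15610524 -0.6304034   0.22944261] [-1.79888386e+02  6.33557220e-03  1.39147487e+01] [-0.29871302  0.71218711  0.62148449] 0.08664602741318989 0.008
top 394.3968117340624 394.3968117340624 315.423089222474 191.4057259254681 -0.043172266637762004 [[-0.06030705 -0.99817621 -0.0027055 ]
 [-0.97775388  0.05961827 -0.20110446]
 [ 0.20089899 -0.0094827  -0.97956606]] [-0.02507097  0.56107219  1.08136247]
side 516.0960512604029 516.0960512604029 319.9988029647237 205.61737361631427 -0.1308511417564204 [[-0.68785751 -0.72584295 -0.00201211]
 [-0.41534418  0.39587839 -0.8190052 ]
 [ 0.5952657  -0.56252316 -0.57378257]] [0.34610733 0.332211   1.54475551]
```

View pics/top0.png

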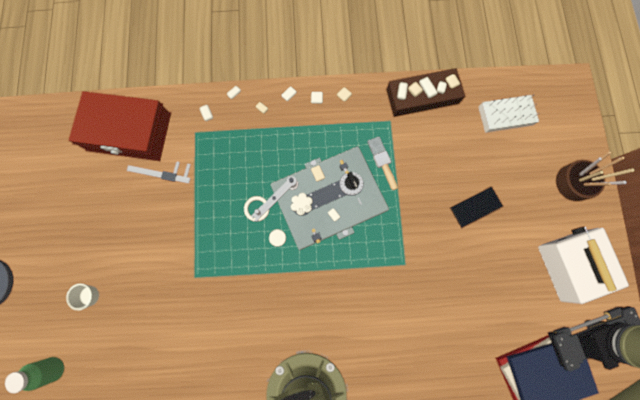

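View pics/side0.png

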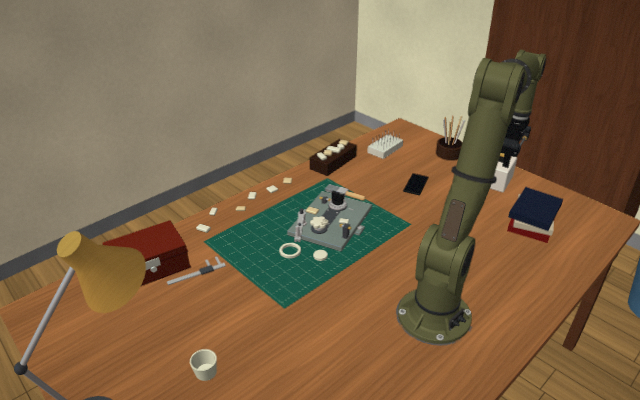

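The top view shows the stand near (325,198), its bar open with the hinge at about (292,182) and the free end at about (258,215), and the knob at about (350,183). Next I'll zoom in and find the base outline.

```bash
cat > h.py <<'E'
import numpy as np, cv2
from cell import sensors, vision, env
def cam(n): 
    c=vision.read_camera(n); c['R']=np.array(c['R']);c['t']=np.array(c['t']);return c
def ray(c,uv):
    d=np.array([(uv[0]-c['cx'])/c['fx'],(uv[1]-c['cy'])/c['fy']]);r=d.copy()
    for _ in range(20): r=d/(1+c['k1']*(r@r))
    v=c['R'].T@np.append(r,1); return -c['R'].T@c['t'], v/np.linalg.norm(v)
def onz(c,uv,z):
    o,v=ray(c,uv); return o+v*(z-o[2])/v[2]
def proj(c,X):
    p=c['R']@np.asarray(X,float)+c['t']; s=p[:2]/p[2]; s=s*(1+c['k1']*(s@s))
    return np.array([c['fx']*s[0]+c['cx'],c['fy']*s[1]+c['cy']])
def tri(c1,u1,c2,u2):
    o1,a=ray(c1,u1);o2,b=ray(c2,u2)
    s=np.linalg.lstsq(np.c_[a,-b],o2-o1,rcond=None)[0]
    p,q=o1+s[0]*a,o2+s[1]*b; return (p+q)/2,np.linalg.norm(p-q)
E
python3 - <<'E'
from h import *
c=cam('top');im=c['image']
cr=im[130:260,230:410]; cv2.imwrite('pics/top1.png',cv2.resize(cr,None,fx=4.4,fy=4.4,interpolation=cv2.INTER_CUBIC)[:,:,::-1])
hsv=cv2.cvtColor(im,cv2.COLOR_RGB2HSV)
print(hsv[170,345-10],hsv[225,320],hsv[200,375],hsv[250,300])
c=cam('side');im=c['image']
cr=im[170:270,260:390]; cv2.imwrite('pics/side1.png',cv2.resize(cr,None,fx=6,fy=6,interpolation=cv2.INTER_CUBIC)[:,:,::-1])
E
```

```text
[ 77  21 173] [ 73  18 174] [ 71  17 170] [ 78  91 137]
```

View pics/top1.png

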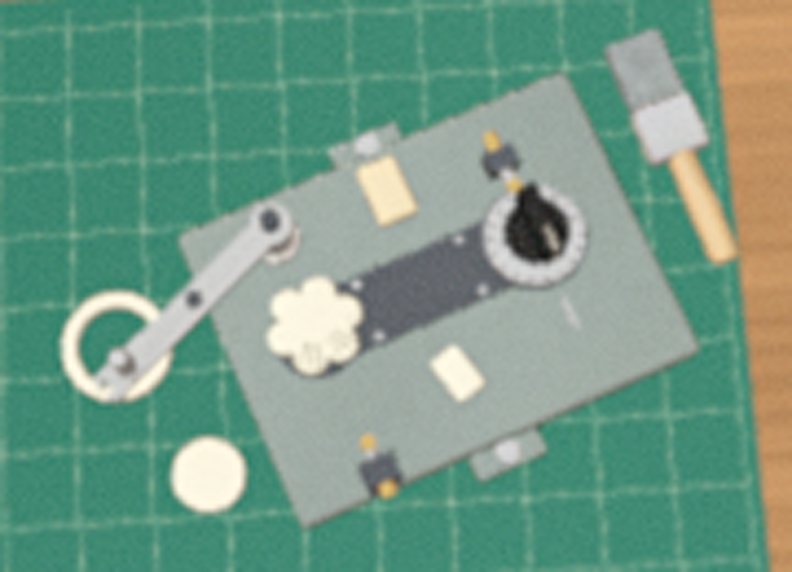

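View pics/side1.png

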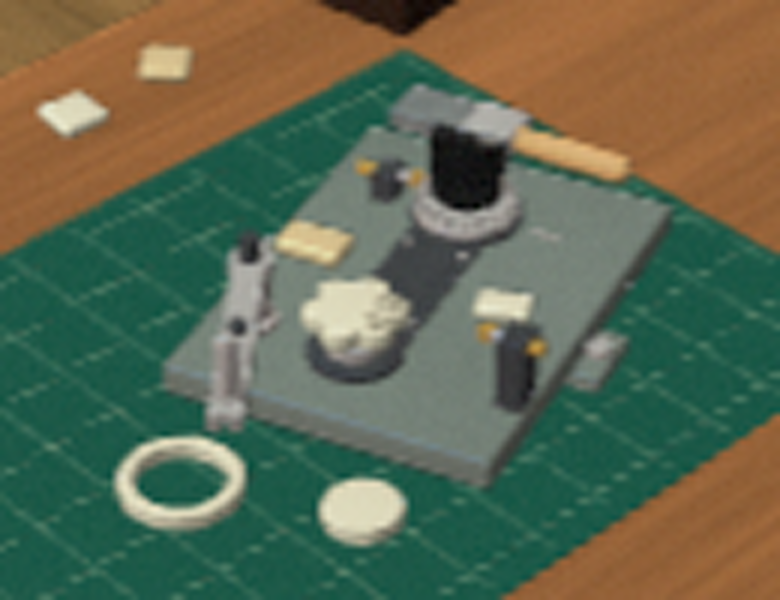

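The top crop shows the deck corners at (565,73), (180,240), (307,526) and (698,349), the hinge bolt at (270,220), and the keeper post around (123,362). The side crop shows the post leaning up from its base at about (225,415), and the hinge bolt top at (248,240). I'll fit the stand pose from these.

```bash
cat > st.py <<'E'
from h import *
def deckfit(c):
    im=cv2.GaussianBlur(c['image'],(3,3),0);hsv=cv2.cvtColor(im,cv2.COLOR_RGB2HSV)
    return hsv
E
python3 - <<'E'
from h import *
c=cam('top');s=cam('side')
T=lambda p:(np.array(p)+.5)/4.4-.5+[230,130]
S=lambda p:(np.array(p)+.5)/6-.5+[260,170]
W=[onz(c,T(p),.030)[:2] for p in [(565,73),(180,240),(307,526),(698,349)]]
W2=[onz(s,S(p),.030)[:2] for p in [(377,128),(165,365),(490,468),(672,210)]]
P=np.array([(100,-165),(100,125),(-115,125),(-115,-165)])/1e3
def fit(P,W):
    P=np.array(P);W=np.array(W);a=P-P.mean(0);b=W-W.mean(0)
    th=np.arctan2((a[:,0]*b[:,1]-a[:,1]*b[:,0]).sum(),(a*b).sum())
    R=np.array([[np.cos(th),-np.sin(th)],[np.sin(th),np.cos(th)]]);t=W.mean(0)-R@P.mean(0)
    print(np.degrees(th),t,'res mm',np.round((W-(P@R.T+t))*1e3,1).tolist());return R,t
for w in (W,W2,(np.array(W)+W2)/2): R,t=fit(P,w)
R,t=fit(P,W)
w=lambda x,y:R@np.array([x,y])/1e3+t
print('hinge pred',w(70,65),'obs top',onz(c,T((270,218)),.094),'obs side',onz(s,S((249,238)),.094))
print('blank pred',w(0,65),'obs',onz(c,T((314,325)),.066))
print('knob pred',w(0,-95))
# disc plate circle center z48
print('plate obs',onz(c,T((535,234)),.048))
print('post top obs',onz(c,T((124,358)),.118),onz(s,S((229,340)),.118))
print('proj knob top',[proj(c,[*w(x,-95),.09])for x in(-25,25)])
E
```

```text
20.703449869494357 [ 0.54652438 -0.0777352 ] res mm [[-2.7, 0.2], [-1.8, -2.0], [3.0, -1.6], [1.4, 3.5]]
20.10563515723482 [ 0.54645917 -0.07544173] res mm [[-1.9, 0.7], [-0.4, -3.3], [0.8, -1.3], [1.5, 3.9]]
20.404309119967778 [ 0.54649186 -0.07658818] res mm [[-2.3, 0.4], [-1.1, -2.7], [1.9, -1.5], [1.5, 3.7]]
20.703449869494357 [ 0.54652438 -0.0777352 ] res mm [[-2.7, 0.2], [-1.8, -2.0], [3.0, -1.6], [1.4, 3.5]]
hinge pred [0.58902445 0.00781446] obs top [0.59016602 0.00777486 0.094     ] obs side [0.59164656 0.00872131 0.094     ]
blank pred [ 0.52354485 -0.01693272] obs [ 0.52416885 -0.01578309  0.066     ]
knob pred [ 0.58010984 -0.16660036]
plate obs [ 0.57964142 -0.16504474  0.048     ]
post top obs [0.5015524  0.10040489 0.118     ] [0.5008528  0.10387529 0.118     ]
proj knob top [array([356.82381205, 187.19338014]), array([349.25393904, 171.44501988])]
```

```bash
cat >> h.py <<'E'
from scipy.spatial.transform import Rotation as Ro
def rows(pts,cmd=None):
    """pts: (x,y,z,yaw) world down-pointing targets -> tool-frame shifts mm, rz rad; cmd: commanded start (x,y,z,yaw)"""
    o=sensors.get_obs(); p0=np.array(o['tool_pos']); y0=o['tool_rot'][2]
    if cmd is not None: p0=np.array(cmd[:3]); y0=cmd[3]
    R0=Ro.from_euler('xyz',[180,0,y0],degrees=True)
    for x,y,z,yw in pts:
        d=R0.inv().apply(np.array([x,y,z])-p0)*1e3
        print(np.round(d,1).tolist(),'rz',round(-np.radians((yw-y0+180)%360-180),3))
E
python3 - <<'E'
from h import *
o=sensors.get_obs();print(o['qpos'])
rows([(.35,-.5,.23,50),(.5,-.3,.23,90),(.5,.07,.23,133.4)])
E
```

```text
[76.89564072 18.41110499 -4.01605742 83.13098023  1.29393211 78.53891459
 -3.26032409]
[219.5, -80.3, 0.2] rz -0.63
[413.2, -238.4, 0.2] rz -1.328
[502.2, -597.6, 0.2] rz -2.085
```

Emit:
drive_tool(
  moves=[
    {"x": 55,"y": -20,"z": 0,"rz": -0.16},
    {"x": 110,"y": -40,"z": 0,"rz": -0.32},
    {"x": 165,"y": -60,"z": 0,"rz": -0.47},
    {"x": 219,"y": -80,"z": 0,"rz": -0.63},
    {"x": 268,"y": -120,"z": 0,"rz": -0.8},
    {"x": 316,"y": -160,"z": 0,"rz": -0.98},
    {"x": 365,"y": -200,"z": 0,"rz": -1.15},
    {"x": 413,"y": -238,"z": 0,"rz": -1.33},
    {"x": 428,"y": -298,"z": 0,"rz": -1.45},
    {"x": 443,"y": -358,"z": 0,"rz": -1.58},
    {"x": 458,"y": -418,"z": 0,"rz": -1.7},
    {"x": 472,"y": -478,"z": 0,"rz": -1.83},
    {"x": 487,"y": -538,"z": 0,"rz": -1.95},
    {"x": 502,"y": -598,"z": 0,"rz": -2.085},
    {"x": 502,"y": -598,"z": 0,"rz": -2.085},
    {"x": 502,"y": -598,"z": 0,"rz": -2.085},
    {"x": 502,"y": -598,"z": 0,"rz": -2.085},
    {"x": 502,"y": -598,"z": 0,"rz": -2.085},
  ],
)

```text
invalid input at $.moves[0]: expected keys x, y, z, rx, ry, rz, fingers
```

Emit:
drive_tool(
  moves=[
    {"x": 55,"y": -20,"z": 0,"rx": 0,"ry": 0,"rz": -0.16,"fingers": -1},
    {"x": 110,"y": -40,"z": 0,"rx": 0,"ry": 0,"rz": -0.32,"fingers": -1},
    {"x": 165,"y": -60,"z": 0,"rx": 0,"ry": 0,"rz": -0.47,"fingers": -1},
    {"x": 219,"y": -80,"z": 0,"rx": 0,"ry": 0,"rz": -0.63,"fingers": -1},
    {"x": 268,"y": -120,"z": 0,"rx": 0,"ry": 0,"rz": -0.8,"fingers": -1},
    {"x": 316,"y": -160,"z": 0,"rx": 0,"ry": 0,"rz": -0.98,"fingers": -1},
    {"x": 365,"y": -200,"z": 0,"rx": 0,"ry": 0,"rz": -1.15,"fingers": -1},
    {"x": 413,"y": -238,"z": 0,"rx": 0,"ry": 0,"rz": -1.33,"fingers": -1},
    {"x": 428,"y": -298,"z": 0,"rx": 0,"ry": 0,"rz": -1.45,"fingers": -1},
    {"x": 443,"y": -358,"z": 0,"rx": 0,"ry": 0,"rz": -1.58,"fingers": -1},
    {"x": 458,"y": -418,"z": 0,"rx": 0,"ry": 0,"rz": -1.7,"fingers": -1},
    {"x": 472,"y": -478,"z": 0,"rx": 0,"ry": 0,"rz": -1.83,"fingers": -1},
    {"x": 487,"y": -538,"z": 0,"rx": 0,"ry": 0,"rz": -1.95,"fingers": -1},
    {"x": 502,"y": -598,"z": 0,"rx": 0,"ry": 0,"rz": -2.085,"fingers": -1},
    {"x": 502,"y": -598,"z": 0,"rx": 0,"ry": 0,"rz": -2.085,"fingers": -1},
    {"x": 502,"y": -598,"z": 0,"rx": 0,"ry": 0,"rz": -2.085,"fingers": -1},
    {"x": 502,"y": -598,"z": 0,"rx": 0,"ry": 0,"rz": -2.085,"fingers": -1},
    {"x": 502,"y": -598,"z": 0,"rx": 0,"ry": 0,"rz": -2.085,"fingers": -1},
  ],
)

```text
time_s: 2.55
tool_pos: [0.4999, 0.0687, 0.2304]
tool_rot: [-180.0, -0.0, 133.2]
force: [-0.4, -0.4, -0.4]
grip_width: 0.0869
grasp_force: 0.0
```

```bash
python3 - <<'E'
from h import *
o=sensors.get_obs();print(o['time_s'],o['tool_pos'],o['tool_rot'],o['qpos'])
c=cam('wrist');cv2.imwrite('pics/w0.png',c['image'][:,:,::-1])
np.savez('w0.npz',**c)
print('cam pos',-c['R'].T@c['t'],c['R'][2])
for X in ([.5012,.102,.118],[.590,.0082,.094],[.580,-.1655,.09]): print(proj(c,X))
E
```

```text
2.55 [0.49990822 0.06866176 0.23040853] [-1.79980078e+02 -1.06394577e-03  1.33206190e+02] [ 35.81071808   3.16496562 -47.70745953 101.98760358   2.4230297
  75.91114067  30.76210628]
cam pos [0.45175735 0.11974975 0.38509266] [ 0.17610701 -0.18623741 -0.96659296]
[347.75815614 169.68041358]
[343.10056889 296.08531224]
[224.61927487 391.45774852]
```

View pics/w0.png

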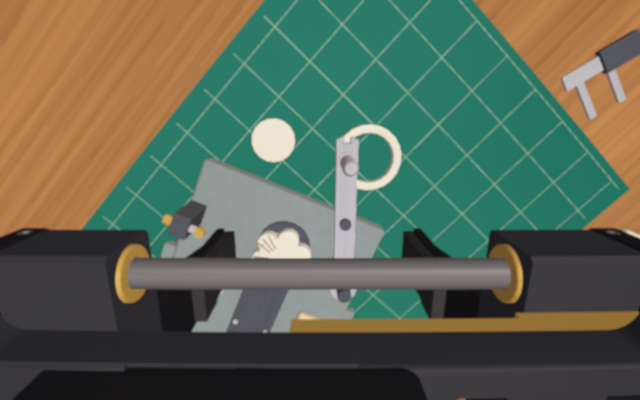

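The wrist view puts the post top at about (349,169) and the hinge bolt at about (344,295). The predictions were (348,170) and (343,296), so the fit holds. I'll compute the descent and the arc.

```bash
python3 - <<'E'
from h import *
c0=(.4999,.0687,.2304,133.3)
H=np.array([.590,.0082])
A=lambda a,z=.094:(*(H+.13*np.array([np.cos(np.radians(a)),np.sin(np.radians(a))])),z,a)
rows([A(133.4,.15),A(133.4)],c0)
print('arc')
rows([A(a) for a in np.arange(137,206,4)],A(133.4))
E
```

```text
[24.2, 23.9, 80.4] rz -0.002
[24.2, 23.9, 136.4] rz -0.002
arc
[-0.3, -8.2, -0.0] rz -0.063
[-1.1, -17.2, -0.0] rz -0.133
[-2.7, -26.1, -0.0] rz -0.202
[-4.8, -35.0, -0.0] rz -0.272
[-7.5, -43.6, -0.0] rz -0.342
[-10.9, -52.0, -0.0] rz -0.412
[-14.8, -60.2, -0.0] rz -0.482
[-19.3, -68.1, -0.0] rz -0.552
[-24.3, -75.7, -0.0] rz -0.621
[-29.8, -82.9, -0.0] rz -0.691
[-35.9, -89.7, -0.0] rz -0.761
[-42.3, -96.0, -0.0] rz -0.831
[-49.3, -101.9, -0.0] rz -0.901
[-56.6, -107.3, -0.0] rz -0.97
[-64.2, -112.1, -0.0] rz -1.04
[-72.2, -116.4, -0.0] rz -1.11
[-80.5, -120.2, -0.0] rz -1.18
[-89.0, -123.4, -0.0] rz -1.25
```

Emit:
drive_tool(
  moves=[
    {"x": 12,"y": 12,"z": 40,"rx": 0,"ry": 0,"rz": 0,"fingers": 0.2},
    {"x": 24,"y": 24,"z": 60,"rx": 0,"ry": 0,"rz": 0,"fingers": 0.2},
    {"x": 24,"y": 24,"z": 75,"rx": 0,"ry": 0,"rz": 0,"fingers": 0.2},
    {"x": 24,"y": 24,"z": 75,"rx": 0,"ry": 0,"rz": 0,"fingers": 0.2},
    {"x": 24,"y": 24,"z": 75,"rx": 0,"ry": 0,"rz": 0,"fingers": 0.2},
    {"x": 24,"y": 24,"z": 85,"rx": 0,"ry": 0,"rz": 0,"fingers": 0.2},
    {"x": 24,"y": 24,"z": 100,"rx": 0,"ry": 0,"rz": 0,"fingers": 0.2},
    {"x": 24,"y": 24,"z": 112,"rx": 0,"ry": 0,"rz": 0,"fingers": 0.2},
    {"x": 24,"y": 24,"z": 124,"rx": 0,"ry": 0,"rz": 0,"fingers": 0.2},
    {"x": 24,"y": 24,"z": 136,"rx": 0,"ry": 0,"rz": 0,"fingers": 0.2},
    {"x": 24,"y": 24,"z": 136,"rx": 0,"ry": 0,"rz": 0,"fingers": 0.55},
    {"x": 24,"y": 24,"z": 136,"rx": 0,"ry": 0,"rz": 0,"fingers": 0.55},
    {"x": 24,"y": 24,"z": 136,"rx": 0,"ry": 0,"rz": 0,"fingers": 0.55},
  ],
  force=10,
)

```text
time_s: 4.22
tool_pos: [0.5012, 0.1042, 0.095]
tool_rot: [180.0, 0.0, 133.4]
force: [0.3, -0.1, -0.0]
grip_width: 0.0207
grasp_force: 0.0
```

```bash
python3 - <<'E'
from h import *
o=sensors.get_obs();print(o['qpos'],o['wrist_torque'])
c=cam('wrist');cv2.imwrite('pics/w1.png',c['image'][:,:,::-1])
E
```

```text
[ 29.64377045  13.31675465 -48.6639394  110.39523473  11.41316032
  61.15128414  19.57471698] [ 0.04751942 -0.17512893 -0.08710245]
```

View pics/w1.png

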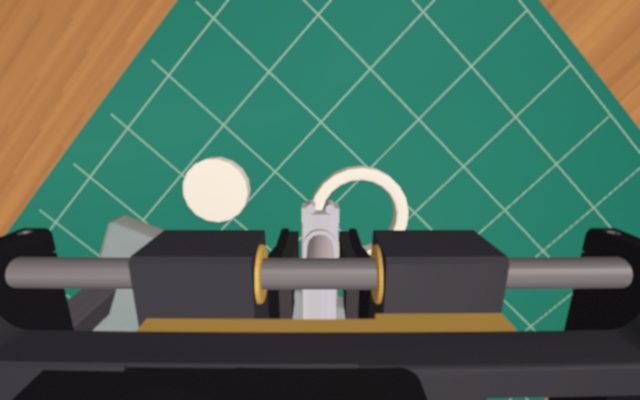

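The post at about (320,245) sits between the fingers. Next I'll swing it.

Emit:
drive_tool(
  moves=[
    {"x": 0,"y": -8,"z": 0,"rx": 0,"ry": 0,"rz": -0.06,"fingers": 0.55},
    {"x": -1,"y": -17,"z": 0,"rx": 0,"ry": 0,"rz": -0.13,"fingers": 0.55},
    {"x": -3,"y": -26,"z": 0,"rx": 0,"ry": 0,"rz": -0.2,"fingers": 0.55},
    {"x": -5,"y": -35,"z": 0,"rx": 0,"ry": 0,"rz": -0.27,"fingers": 0.55},
    {"x": -7.5,"y": -43.5,"z": 0,"rx": 0,"ry": 0,"rz": -0.34,"fingers": 0.55},
    {"x": -11,"y": -52,"z": 0,"rx": 0,"ry": 0,"rz": -0.41,"fingers": 0.55},
    {"x": -15,"y": -60,"z": 0,"rx": 0,"ry": 0,"rz": -0.48,"fingers": 0.55},
    {"x": -19,"y": -68,"z": 0,"rx": 0,"ry": 0,"rz": -0.55,"fingers": 0.55},
    {"x": -24,"y": -76,"z": 0,"rx": 0,"ry": 0,"rz": -0.62,"fingers": 0.55},
    {"x": -30,"y": -83,"z": 0,"rx": 0,"ry": 0,"rz": -0.69,"fingers": 0.55},
    {"x": -36,"y": -90,"z": 0,"rx": 0,"ry": 0,"rz": -0.76,"fingers": 0.55},
    {"x": -42,"y": -96,"z": 0,"rx": 0,"ry": 0,"rz": -0.83,"fingers": 0.55},
    {"x": -49,"y": -102,"z": 0,"rx": 0,"ry": 0,"rz": -0.9,"fingers": 0.55},
    {"x": -57,"y": -107,"z": 0,"rx": 0,"ry": 0,"rz": -0.97,"fingers": 0.55},
    {"x": -64,"y": -112,"z": 0,"rx": 0,"ry": 0,"rz": -1.04,"fingers": 0.55},
    {"x": -64,"y": -112,"z": 0,"rx": 0,"ry": 0,"rz": -1.04,"fingers": 0.55},
    {"x": -64,"y": -112,"z": 0,"rx": 0,"ry": 0,"rz": -1.04,"fingers": 0.55},
  ],
)

```text
time_s: 6.4
tool_pos: [0.4633, -0.019, 0.0947]
tool_rot: [-180.0, 0.0, -167.1]
force: [-0.4, -0.3, 0.2]
grip_width: 0.0195
grasp_force: 0.0
```

```bash
python3 - <<'E'
from h import *
o=sensors.get_obs();print(o['qpos'],o['wrist_torque'],o['tool_pos'])
H=np.array([.590,.0082]);d=np.array(o['tool_pos'][:2])-H;print(np.hypot(*d),np.degrees(np.arctan2(d[1],d[0]))%360)
E
```

```text
[ 48.36832948   6.07506171 -50.86254791 116.51005872   5.46515757
  59.74541937  97.81570657] [ 0.10822579 -0.1279737  -0.02449577] [ 0.46331607 -0.01901644  0.09470495]
0.12957450292678618 192.12497454429862
```

Emit:
drive_tool(
  moves=[
    {"x": 0,"y": -4,"z": 0,"rx": 0,"ry": 0,"rz": -0.03,"fingers": 0.55},
    {"x": -0.3,"y": -8,"z": 0,"rx": 0,"ry": 0,"rz": -0.06,"fingers": 0.55},
    {"x": -0.6,"y": -12,"z": 0,"rx": 0,"ry": 0,"rz": -0.09,"fingers": 0.55},
    {"x": -1,"y": -15,"z": 0,"rx": 0,"ry": 0,"rz": -0.12,"fingers": 0.55},
    {"x": -1.5,"y": -18,"z": 0,"rx": 0,"ry": 0,"rz": -0.14,"fingers": 0.55},
    {"x": -1.8,"y": -20,"z": 0,"rx": 0,"ry": 0,"rz": -0.14,"fingers": 0.55},
    {"x": -2,"y": -22,"z": 0,"rx": 0,"ry": 0,"rz": -0.14,"fingers": 0.55},
    {"x": -2,"y": -22,"z": 0,"rx": 0,"ry": 0,"rz": -0.14,"fingers": 0.55},
  ],
)

```text
time_s: 7.4
tool_pos: [0.4702, -0.0404, 0.0945]
tool_rot: [180.0, 0.0, -159.0]
force: [-0.3, 1.1, -0.1]
grip_width: 0.0196
grasp_force: 0.6
```

```bash
python3 - <<'E'
from h import *
o=sensors.get_obs()
H=np.array([.590,.0082]);d=np.array(o['tool_pos'][:2])-H;print(np.hypot(*d),np.degrees(np.arctan2(d[1],d[0]))%360, o['force'],o['grip_width'])
E
```

```text
0.12924563850922524 202.0683460605257 [-0.29277032  1.07044811 -0.07704348] 0.019580483904133163
```

Emit:
drive_tool(
  moves=[
    {"x": -0.3,"y": -1.5,"z": 0,"rx": 0,"ry": 0,"rz": 0,"fingers": 0.55},
    {"x": -0.5,"y": -3,"z": 0,"rx": 0,"ry": 0,"rz": 0,"fingers": 0.55},
    {"x": -0.5,"y": -3,"z": 0,"rx": 0,"ry": 0,"rz": 0,"fingers": 0.55},
  ],
)

```text
time_s: 7.78
tool_pos: [0.4711, -0.0427, 0.0944]
tool_rot: [180.0, -0.1, -159.0]
force: [-2.3, 2.4, 1.1]
grip_width: 0.0199
grasp_force: 1.5
```

```bash
python3 - <<'E'
from h import *
o=sensors.get_obs()
H=np.array([.590,.0082]);d=np.array(o['tool_pos'][:2])-H;print(np.hypot(*d),np.degrees(np.arctan2(d[1],d[0]))%360, o['force'],o['grip_width'])
E
```

```text
0.12931688493872065 203.17778822168708 [-2.27748171  2.36932939  1.11668306] 0.019901677655258326
```

Emit:
drive_tool(
  moves=[
    {"x": 0,"y": -1.5,"z": 0,"rx": 0,"ry": 0,"rz": 0,"fingers": 0.55},
    {"x": 0,"y": -3,"z": 0,"rx": 0,"ry": 0,"rz": 0,"fingers": 0.55},
    {"x": 0,"y": -3,"z": 0,"rx": 0,"ry": 0,"rz": 0,"fingers": 0.55},
  ],
)

```text
time_s: 8.15
tool_pos: [0.4713, -0.043, 0.0943]
tool_rot: [179.7, -0.1, -158.9]
force: [-6.0, 8.1, 5.5]
grip_width: 0.0199
grasp_force: 4.8
```

```bash
python3 - <<'E'
from h import *
o=sensors.get_obs()
H=np.array([.590,.0082]);d=np.array(o['tool_pos'][:2])-H;print(np.hypot(*d),np.degrees(np.arctan2(d[1],d[0]))%360, o['force'],o['grip_width'],o['wrist_torque'],o['tool_pos'])
E
```

```text
0.12930685913648982 203.33478173460588 [-6.03917551  8.07994985  5.48377854] 0.01992591355682372 [1.94487612 1.26769432 0.03269941] [ 0.47126965 -0.04301883  0.09425485]
```

Motion stopped firmly at about 10 N, which fits the hard stop. I'll release, lift and check.

Emit:
drive_tool(
  moves=[
    {"x": 0,"y": 3,"z": 0,"rx": 0,"ry": 0,"rz": 0,"fingers": 0.5},
    {"x": 0,"y": 6,"z": 0,"rx": 0,"ry": 0,"rz": 0,"fingers": 0.4},
    {"x": 0,"y": 6,"z": 0,"rx": 0,"ry": 0,"rz": 0,"fingers": 0.3},
    {"x": 0,"y": 6,"z": -10,"rx": 0,"ry": 0,"rz": 0,"fingers": 0.3},
    {"x": 0,"y": 6,"z": -30,"rx": 0,"ry": 0,"rz": 0,"fingers": 0.3},
    {"x": 0,"y": 6,"z": -60,"rx": 0,"ry": 0,"rz": 0,"fingers": 0.3},
    {"x": 0,"y": 6,"z": -90,"rx": 0,"ry": 0,"rz": 0,"fingers": 0.0},
    {"x": 0,"y": 6,"z": -90,"rx": 0,"ry": 0,"rz": 0,"fingers": 0.0},
  ],
)

```text
time_s: 9.15
tool_pos: [0.4727, -0.0407, 0.1874]
tool_rot: [-179.8, 0.2, -159.0]
force: [0.4, -0.5, 0.5]
grip_width: 0.0408
grasp_force: 0.0
```

```bash
python3 - <<'E'
from h import *
rows([(.580,-.1655,.20,200.4)])
o=sensors.get_obs();print(o['qpos'])
E
```

```text
[-55.6, -154.9, -12.6] rz 0.01
[ 5.27221913e+01 -8.95102061e-02 -5.03833329e+01  1.09310215e+02
  6.26459274e-02  7.04218253e+01  1.13269400e+02]
```

Emit:
drive_tool(
  moves=[
    {"x": -14,"y": -40,"z": -4,"rx": 0,"ry": 0,"rz": 0.01,"fingers": 0.0},
    {"x": -28,"y": -80,"z": -8,"rx": 0,"ry": 0,"rz": 0.01,"fingers": 0.0},
    {"x": -42,"y": -120,"z": -12,"rx": 0,"ry": 0,"rz": 0.01,"fingers": 0.0},
    {"x": -55.5,"y": -155,"z": -12,"rx": 0,"ry": 0,"rz": 0.01,"fingers": 0.0},
    {"x": -55.5,"y": -155,"z": -12,"rx": 0,"ry": 0,"rz": 0.01,"fingers": 0.0},
    {"x": -55.5,"y": -155,"z": -12,"rx": 0,"ry": 0,"rz": 0.01,"fingers": 0.0},
  ],
)

```text
time_s: 9.9
tool_pos: [0.5774, -0.164, 0.1957]
tool_rot: [179.9, -0.0, -159.6]
force: [-0.2, 0.1, -0.3]
grip_width: 0.0436
grasp_force: 0.0
```

```bash
python3 - <<'E'
from h import *
o=sensors.get_obs();print(o['qpos'],o['tool_pos'],o['tool_rot'])
w=cam('wrist');t=cam('top');s=cam('side')
a=cv2.resize(w['image'],(480,300));
b=cv2.resize(t['image'][130:260,230:410],(415,300),interpolation=cv2.INTER_CUBIC)
d=cv2.resize(s['image'][170:270,260:390],(385,296),interpolation=cv2.INTER_CUBIC)
out=np.zeros((600,800,3),np.uint8);out[:300,:480]=a;out[300:,:415]=b;out[300:596,415:]=d
cv2.imwrite('pics/m2.png',out[:,:,::-1])
for X in ([.4682,-.0371,.118],[.590,.0082,.094],[.580,-.1655,.09]): print([proj(c,X).round(1).tolist() for c in (w,t,s)])
E
```

```text
[ 51.0758091   19.10225633 -46.08051271  91.91815573  14.05045703
  75.1027118  113.36279583] [ 0.57735565 -0.16404301  0.19571819] [ 1.79901545e+02 -4.88233326e-02 -1.59552066e+02]
[[545.5, 128.9], [309.3, 220.2], [334.7, 213.3]]
[[500.8, 281.9], [290.8, 179.2], [301.5, 209.4]]
[[314.9, 201.9], [352.6, 179.3], [337.9, 192.8]]
```

View pics/m2.png

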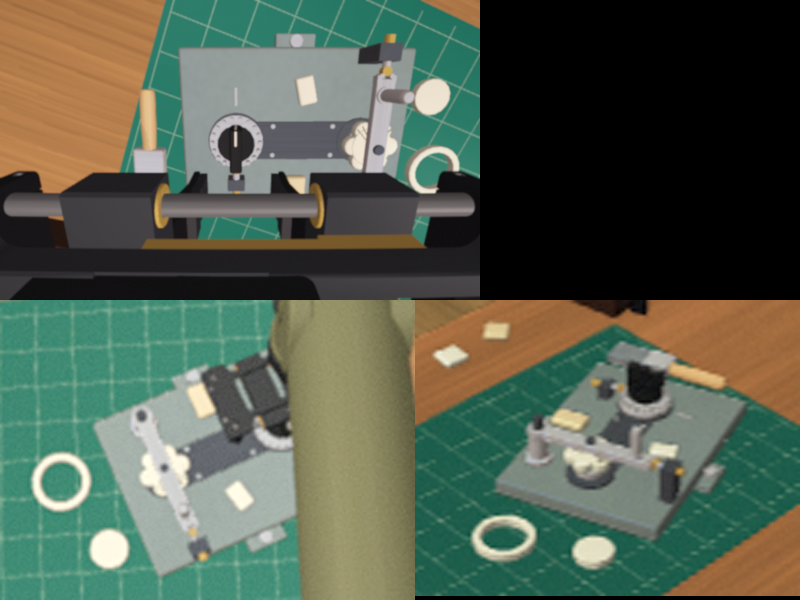

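The keeper is shut: the nose is in the catch in both the top and side panels, and the wrist panel shows the post end at about (544,131), against (545,129) predicted for shut. The wing knob is at about (236,140) in the wrist panel, aligned with the tool. I'll check the knob centre.

```bash
python3 - <<'E'
from h import *
o=sensors.get_obs();print(o['tool_pos'],o['tool_rot'],o['time_s'])
w=cam('wrist');im=w['image']
print([proj(w,[.580,-.1655,z]).round(1).tolist() for z in (.048,.054,.09)])
hsv=cv2.cvtColor(im,cv2.COLOR_RGB2HSV)
m=((hsv[...,1]<35)&(hsv[...,2]>170)).astype(np.uint8)
m[:, :260]=0;m[:,370:]=0;m[:140]=0;m[235:]=0
m=cv2.morphologyEx(m,cv2.MORPH_CLOSE,np.ones((5,5)))
cs=sorted(cv2.findContours(m,0,cv2.CHAIN_APPROX_NONE)[0],key=cv2.contourArea)[-2:]
for k in cs: print(cv2.contourArea(k),cv2.boundingRect(k),cv2.fitEllipse(k))
ctr=cv2.fitEllipse(cv2.convexHull(cs[-1]))[0];print(onz(w,ctr,.048))
b=(im.max(2)<60).astype(np.uint8);b[:, :290]=0;b[:,340:]=0;b[:150]=0;b[226:]=0
for v in (172,180,190,200,205,210,216): 
    x=np.where(b[v])[0]; print(v,x.min() if len(x) else 0,x.max() if len(x) else 0)
E
```

```text
[ 0.57743509 -0.16379518  0.19665362] [-1.79981022e+02 -2.55955210e-02 -1.59497846e+02] 10.05
[[315.4, 189.3], [315.4, 190.9], [315.0, 201.3]]
48.5 (312, 175, 4, 20) ((313.6207275390625, 184.01919555664062), (3.271592617034912, 20.93743133544922), 178.91165161132812)
1549.5 (280, 154, 70, 68) ((314.6303405761719, 188.56936645507812), (64.43305206298828, 64.54558563232422), 9.775589942932129)
[ 0.57947562 -0.16655321  0.048     ]
172 302 327
180 295 334
190 292 337
200 294 335
205 297 332
210 302 327
216 307 320
```

```bash
python3 - <<'E'
from h import *
rows([(.580,-.166,.10,200.5),(.580,-.166,.069,200.5)])
E
```

```text
[-1.6, -2.7, 96.8] rz -0.0
[-1.6, -2.7, 127.8] rz -0.0
```

Emit:
drive_tool(
  moves=[
    {"x": -1.6,"y": -2.7,"z": 30,"rx": 0,"ry": 0,"rz": 0,"fingers": 0.0},
    {"x": -1.6,"y": -2.7,"z": 60,"rx": 0,"ry": 0,"rz": 0,"fingers": 0.0},
    {"x": -1.6,"y": -2.7,"z": 85,"rx": 0,"ry": 0,"rz": 0,"fingers": 0.0},
    {"x": -1.6,"y": -2.7,"z": 97,"rx": 0,"ry": 0,"rz": 0,"fingers": 0.0},
    {"x": -1.6,"y": -2.7,"z": 105,"rx": 0,"ry": 0,"rz": 0,"fingers": 0.0},
    {"x": -1.6,"y": -2.7,"z": 113,"rx": 0,"ry": 0,"rz": 0,"fingers": 0.0},
    {"x": -1.6,"y": -2.7,"z": 120,"rx": 0,"ry": 0,"rz": 0,"fingers": 0.0},
    {"x": -1.6,"y": -2.7,"z": 124,"rx": 0,"ry": 0,"rz": 0,"fingers": 0.0},
    {"x": -1.6,"y": -2.7,"z": 124,"rx": 0,"ry": 0,"rz": 0,"fingers": 0.0},
    {"x": -1.6,"y": -2.7,"z": 124,"rx": 0,"ry": 0,"rz": 0,"fingers": 0.0},
  ],
)

```text
time_s: 11.35
tool_pos: [0.5806, -0.167, 0.0728]
tool_rot: [-180.0, 0.0, -159.6]
force: [0.5, -0.4, -0.3]
grip_width: 0.0435
grasp_force: 0.0
```

```bash
python3 - <<'E'
from h import *
o=sensors.get_obs();print(o['tool_pos'],o['tool_rot'],o['force'],o['wrist_torque'],o['qpos'])
rows([(.580,-.166,.069,200.5)])
E
```

```text
[ 0.5805782  -0.16699368  0.0727993 ] [-1.79981876e+02  1.81053170e-02 -1.59593953e+02] [ 0.48203388 -0.36604738 -0.33025319] [ 0.08751823 -0.1076698   0.03868293] [ 48.49374485  26.11054586 -43.27493041  98.78864995  19.80230893
  62.9850907  109.40650279]
[0.2, 1.1, 3.8] rz -0.002
```

Emit:
drive_tool(
  moves=[
    {"x": 0.2,"y": 1,"z": 3.8,"rx": 0,"ry": 0,"rz": 0,"fingers": 0.0},
    {"x": 0.2,"y": 1,"z": 3.8,"rx": 0,"ry": 0,"rz": 0,"fingers": 0.4},
    {"x": 0.2,"y": 1,"z": 3.8,"rx": 0,"ry": 0,"rz": 0,"fingers": 1},
    {"x": 0.2,"y": 1,"z": 3.8,"rx": 0,"ry": 0,"rz": 0,"fingers": 1},
    {"x": 0.2,"y": 1,"z": 3.8,"rx": 0,"ry": 0,"rz": 0,"fingers": 1},
    {"x": 0.2,"y": 1,"z": 3.8,"rx": 0,"ry": 0,"rz": 0,"fingers": 1},
  ],
  force=45,
)

```text
time_s: 12.1
tool_pos: [0.5801, -0.1667, 0.0688]
tool_rot: [-179.9, 0.0, -159.6]
force: [1.2, -1.6, 0.4]
grip_width: 0.0141
grasp_force: 45.0
```

```bash
python3 - <<'E'
from h import *
o=sensors.get_obs();print(o['tool_pos'],o['tool_rot'],o['force'],o['wrist_torque'],o['grip_width'],o['grasp_force'])
E
```

```text
[ 0.58008986 -0.16673498  0.06884147] [-1.79940834e+02  1.86905361e-02 -1.59602346e+02] [ 1.18999751 -1.59473784  0.44036908] [-0.18776634 -0.34887258  0.1193835 ] 0.014052536337114913 44.9997837189585
```

Gripped at 45 N on a 14 mm wing. Now I'll turn clockwise (+rz) and watch the torque.

Emit:
drive_tool(
  moves=[
    {"x": 0,"y": 0,"z": 0,"rx": 0,"ry": 0,"rz": 0.05,"fingers": 1},
    {"x": 0,"y": 0,"z": 0,"rx": 0,"ry": 0,"rz": 0.1,"fingers": 1},
    {"x": 0,"y": 0,"z": 0,"rx": 0,"ry": 0,"rz": 0.15,"fingers": 1},
    {"x": 0,"y": 0,"z": 0,"rx": 0,"ry": 0,"rz": 0.2,"fingers": 1},
    {"x": 0,"y": 0,"z": 0,"rx": 0,"ry": 0,"rz": 0.25,"fingers": 1},
    {"x": 0,"y": 0,"z": 0,"rx": 0,"ry": 0,"rz": 0.28,"fingers": 1},
    {"x": 0,"y": 0,"z": 0,"rx": 0,"ry": 0,"rz": 0.28,"fingers": 1},
  ],
)

```text
time_s: 12.98
tool_pos: [0.58, -0.1664, 0.0688]
tool_rot: [-180.0, 0.0, -175.6]
force: [1.2, -1.6, -1.0]
grip_width: 0.0139
grasp_force: 45.0
```

```bash
cat > tq.py <<'E'
from h import *
T=[];F=[];Y=[]
for i in range(6):
    vision.read_camera('wrist');o=sensors.get_obs();T.append(o['wrist_torque']);F.append(o['force']);Y.append(o['tool_rot'][2])
y=np.mean(Y);print('turn',round(np.radians((-159.6-y+180)%360-180),4),'T',np.mean(T,0).round(3),'sd',np.std(T,0).round(3)[2],'F',np.mean(F,0).round(1),np.round(o['tool_pos'],4),o['grip_width'],o['grasp_force'],o['time_s'],'q7',o['qpos'][6])
E
python3 tq.py
```

```text
turn 0.2795 T [-0.248 -0.423  0.071] sd 0.021 F [ 1.3 -1.7 -0.3] [ 0.58   -0.1664  0.0689] 0.013714946160103929 44.99987320974469 13.275 q7 94.41666950029696
```

Emit:
drive_tool(
  moves=[
    {"x": 0,"y": 0,"z": 0,"rx": 0,"ry": 0,"rz": 0.04,"fingers": 1},
    {"x": 0,"y": 0,"z": 0,"rx": 0,"ry": 0,"rz": 0.04,"fingers": 1},
  ],
)

```text
time_s: 13.52
tool_pos: [0.58, -0.1663, 0.0688]
tool_rot: [-180.0, 0.0, -178.0]
force: [1.4, -2.6, -0.8]
grip_width: 0.0134
grasp_force: 45.0
```

```bash
python3 tq.py
```

```text
turn 0.3199 T [-0.388 -0.582  0.037] sd 0.027 F [ 2.1 -2.4  0.1] [ 0.58   -0.1662  0.0688] 0.01381464837261764 44.99983076937497 13.825 q7 92.28869256879825
```

Emit:
drive_tool(
  moves=[
    {"x": 0,"y": 0,"z": 0,"rx": 0,"ry": 0,"rz": 0.03,"fingers": 1},
    {"x": 0,"y": 0,"z": 0,"rx": 0,"ry": 0,"rz": 0.03,"fingers": 1},
  ],
)

```text
time_s: 14.08
tool_pos: [0.58, -0.1662, 0.0688]
tool_rot: [-180.0, 0.0, -179.7]
force: [2.4, -2.2, 0.2]
grip_width: 0.0141
grasp_force: 45.0
```

```bash
python3 tq.py
```

```text
turn 0.3498 T [-0.516 -0.705  0.111] sd 0.027 F [ 2.4 -2.7 -0.4] [ 0.58   -0.1662  0.0688] 0.014107290631014128 44.999848594889045 14.375 q7 90.69529858619154
```

Emit:
drive_tool(
  moves=[
    {"x": 0,"y": 0,"z": 0,"rx": 0,"ry": 0,"rz": 0.03,"fingers": 1},
    {"x": 0,"y": 0,"z": 0,"rx": 0,"ry": 0,"rz": 0.03,"fingers": 1},
  ],
)

```text
time_s: 14.62
tool_pos: [0.58, -0.1662, 0.0688]
tool_rot: [-180.0, 0.0, 178.6]
force: [2.9, -3.7, 0.7]
grip_width: 0.0139
grasp_force: 45.0
```

```bash
python3 tq.py
```

```text
turn 0.3798 T [-0.554 -0.82   0.165] sd 0.023 F [ 2.9 -2.9  0.2] [ 0.58   -0.1661  0.0688] 0.01372492286438609 44.999915873631835 14.925 q7 89.1014860477898
```

Emit:
drive_tool(
  moves=[
    {"x": 0,"y": 0,"z": 0,"rx": 0,"ry": 0,"rz": 0.07,"fingers": 1},
    {"x": 0,"y": 0,"z": 0,"rx": 0,"ry": 0,"rz": 0.14,"fingers": 1},
    {"x": 0,"y": 0,"z": 0,"rx": 0,"ry": 0,"rz": 0.21,"fingers": 1},
    {"x": 0,"y": 0,"z": 0,"rx": 0,"ry": 0,"rz": 0.28,"fingers": 1},
    {"x": 0,"y": 0,"z": 0,"rx": 0,"ry": 0,"rz": 0.35,"fingers": 1},
    {"x": 0,"y": 0,"z": 0,"rx": 0,"ry": 0,"rz": 0.42,"fingers": 1},
    {"x": 0,"y": 0,"z": 0,"rx": 0,"ry": 0,"rz": 0.49,"fingers": 1},
    {"x": 0,"y": 0,"z": 0,"rx": 0,"ry": 0,"rz": 0.55,"fingers": 1},
    {"x": 0,"y": 0,"z": 0,"rx": 0,"ry": 0,"rz": 0.6,"fingers": 1},
    {"x": 0,"y": 0,"z": 0,"rx": 0,"ry": 0,"rz": 0.6,"fingers": 1},
  ],
)

```text
time_s: 16.18
tool_pos: [0.5803, -0.1654, 0.0688]
tool_rot: [179.9, 0.0, 144.3]
force: [4.0, -2.0, -0.1]
grip_width: 0.0136
grasp_force: 45.0
```

```bash
python3 tq.py
```

```text
turn 0.9788 T [-0.145 -1.15   0.085] sd 0.011 F [ 4.6 -1.2 -0.1] [ 0.5802 -0.1654  0.0688] 0.0135581703748247 45.00000050291419 16.475 q7 57.11537271312972
```

Emit:
drive_tool(
  moves=[
    {"x": 0,"y": 0,"z": 0,"rx": 0,"ry": 0,"rz": 0.03,"fingers": 1},
    {"x": 0,"y": 0,"z": 0,"rx": 0,"ry": 0,"rz": 0.03,"fingers": 1},
  ],
)

```text
time_s: 16.73
tool_pos: [0.5803, -0.1654, 0.0688]
tool_rot: [179.9, 0.0, 142.5]
force: [5.1, -0.2, -0.9]
grip_width: 0.0137
grasp_force: 45.0
```

```bash
python3 tq.py
```

```text
turn 1.0103 T [ 0.105 -1.357  0.05 ] sd 0.026 F [ 5.4  0.2 -0.6] [ 0.5802 -0.1654  0.0688] 0.01380751134182333 44.99997873790562 17.025 q7 55.44177812384868
```

Emit:
drive_tool(
  moves=[
    {"x": 0,"y": 0,"z": 0,"rx": 0,"ry": 0,"rz": 0.025,"fingers": 1},
    {"x": 0,"y": 0,"z": 0,"rx": 0,"ry": 0,"rz": 0.025,"fingers": 1},
  ],
)

```text
time_s: 17.27
tool_pos: [0.5803, -0.1654, 0.0688]
tool_rot: [179.9, 0.0, 141.1]
force: [5.4, 0.7, -0.1]
grip_width: 0.0139
grasp_force: 45.0
```

```bash
python3 tq.py
```

```text
turn 1.0352 T [ 0.089 -1.389  0.073] sd 0.038 F [ 5.1  0.2 -0.1] [ 0.5803 -0.1654  0.0688] 0.014067613042831367 44.9999575316906 17.575 q7 54.104074353657765
```

Emit:
drive_tool(
  moves=[
    {"x": 0,"y": 0,"z": 0,"rx": 0,"ry": 0,"rz": 0.015,"fingers": 1},
    {"x": 0,"y": 0,"z": 0,"rx": 0,"ry": 0,"rz": 0.015,"fingers": 1},
  ],
)

```text
time_s: 17.82
tool_pos: [0.5803, -0.1654, 0.0688]
tool_rot: [179.9, 0.0, 140.2]
force: [5.6, -0.4, -0.2]
grip_width: 0.014
grasp_force: 45.0
```

```bash
python3 tq.py
```

```text
turn 1.05 T [ 0.109 -1.378  0.128] sd 0.023 F [ 5.4  0.4 -0. ] [ 0.5803 -0.1654  0.0688] 0.013509777199595514 44.99992361292243 18.125 q7 53.304564699718085
```

Emit:
drive_tool(
  moves=[
    {"x": 0,"y": 0,"z": 0,"rx": 0,"ry": 0,"rz": 0.008,"fingers": 1},
    {"x": 0,"y": 0,"z": 0,"rx": 0,"ry": 0,"rz": 0.008,"fingers": 1},
    {"x": 0,"y": 0,"z": 0,"rx": 0,"ry": 0,"rz": 0.008,"fingers": 1},
  ],
)

```text
time_s: 18.5
tool_pos: [0.5803, -0.1654, 0.0688]
tool_rot: [179.9, 0.0, 139.8]
force: [5.4, 0.7, -0.5]
grip_width: 0.0137
grasp_force: 45.0
```

```bash
python3 tq.py; python3 - <<'E'
from h import *
t=cam('top');s=cam('side')
out=np.zeros((300,800,3),np.uint8)
out[:,:415]=cv2.resize(t['image'][130:260,230:410],(415,300),interpolation=cv2.INTER_CUBIC)
out[:296,415:]=cv2.resize(s['image'][170:270,260:390],(385,296),interpolation=cv2.INTER_CUBIC)
cv2.imwrite('pics/m3.png',out[:,:,::-1])
E
```

```text
turn 1.0579 T [ 0.087 -1.377  0.17 ] sd 0.015 F [ 5.2  0.  -0.4] [ 0.5803 -0.1653  0.0688] 0.014022224199620728 44.99998980201781 18.8 q7 52.87959871388049
```

View pics/m3.png

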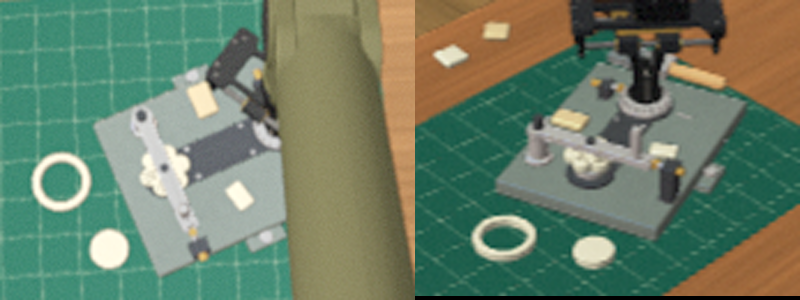

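The keeper is still shut, with its nose at the catch near (195,240) in the top panel. The torque has jumped to 0.17 N m, so the third click has dropped in, the wing is firmly held and the loose items haven't moved. I'll hand in.

```bash
python3 -c "
from cell import workorder
print(workorder.sign_off())"
```

```text
the job is handed in; nothing more can be done
None
```

The job is handed in at about 19 s: the keeper is shut in its catch, the knob is held at the third click (about 1.05 rad turned, 45 N grip), and nothing lying around was disturbed.

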